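# Fit the cutting cassette to the kitchen slicer

### The arm

A 7-joint arm with a two-finger parallel gripper is mounted at the origin on the work surface. World frame = base frame: x ahead of the robot, y to its left, z up, the work surface at z = 0. Lengths are in m, angles in rad, forces in N, time in s.
With the tool pointing down it reaches from about 0.425 to 0.825 m from the base axis. Payload 3.6 kg.
Tool frame: the origin (TCP) lies at the very end of the fingers, on their centre line; the grasp point (between the pads) lies 19 mm behind it; z points along the fingers, y is the direction in which the jaws open and shut (so a half turn about z gives the same grasp; the last joint's range is limited). The gripper opens to 93 mm and grips with 3 to 60 N. Pads are 15 mm wide; open, the fingers measure 128 mm over their backs; the gripper's body (75 mm by 188 mm) begins 65 mm behind the grasp point.
Start: joints at [1.143, 0.615, -0.013, 1.423, 0.008, 1.103, -0.04], TCP at [0.254, -0.598, 0.219] pointing down, gripper open.
Joint ranges: [-3.12, 3.12], [-0.3, 2.06], [-1.34, 1.32], [0.26, 2.42], [-1.36, 4.5], [0.01, 1.98], [-2.84, 2.84]. Speed limits (rad/s): [2.79, 2.79, 3.14, 3.14, 3.14, 3.14, 3.14].

### API

Orientations are given as a unit quaternion [w, x, y, z].
In Python, from cell import arm gives the robot as it stands. The module is installed in compiled form; this text tells all that it offers. Calls block until the motion is done:
- arm.goto(position, orientation): joint-space move of the TCP to a pose.
- arm.move_l(position, rotation=None, speed=0.15): straight line of the TCP; rotation=None keeps the orientation; speed is the mean speed in m/s.
- arm.move_j(angles): joint-space move.
- arm.command_gripper(opening, squeeze=None): finger opening in m; squeeze is the grip in N (None keeps the last); returns when the fingers have stopped.
- arm.wait(seconds).
- arm.solve_ik(position, orientation): joint angles nearest the present ones, or None.
- arm.state(): the state.
- arm.get_image(name): name is "scene" or "top"; returns a dict with "pixels" (384x512x3 uint8, blue, green, red), "depth" (384x512 float32, m along the optical axis (not along the pixel's ray), 0 where there is no reading), "fx", "fy", "cx", "cy" (pixels), "R" (3x3) and "t" (3): a world point X has camera coordinates R X + t. Camera axes: x right, y down, z forward; pixel columns grow to the right and rows downward; lengths in m; the calibration is good to about 2 mm. A picture is of the moment at which its call begins.
A pose or a line that the arm cannot do raises arm.Unreachable and nothing moves.
- arm.hand_in(): hands the job in, once; it reports no verdict.
The state is a dict: "time": time; "joints": joint angles; "qvel": joint speeds; "effort": joint torques, N m; "tcp_pos": TCP position; "tool_rot": TCP orientation; "force": force on the tool from outside, world axes, zero at the start; "torque": the same for the moment, N m; "width": finger opening in m.
Only numpy, scipy, OpenCV 4.12 (cv2) and the standard library are available. Lean on these libraries where they do the work, as an engineer would, in place of code of your own. Each camera call takes 0.05 s, during which the arm holds its last target.

### The job

Fit the orange cutting cassette to the green slicer: press the cassette down in its storage dock so that it springs up, lift it out, lay it on the slicer's deck in front of the way and slide it, narrow end first, along the tapered dovetail way until it wedges fully home. Then swing the red locking bar shut behind it and let go. Do not disturb the other things on the table.

Things in the scene. Friction and masses are not known exactly. Their poses are not given: they have to be found in the camera images.
- cassette: Orange plate, 110 mm along its x, 14 mm thick, with a black grip on top. Its long sides are tapered dovetail flanks: the underside is 76 mm wide at mid length, 86 mm at the wide end (-x), 66 mm at the narrow end (+x, with the steel blade strips); the flanks lean in 25 degrees, so the top is 13 mm narrower. About 0.25 kg, varying. Origin: centre of the underside; z up. Starts latched in the dock.
- cassette_grip (a point): Centre of the top of the cassette's upright black grip, 44 mm above the cassette's underside and 30 mm above the plate's top, over the cassette's origin. The grip is 14 mm thick along the cassette's x and 56 mm long along its y; on both sides of it the plate's top is free.
- dock: Grey storage dock, fixed, base 160 x 128 mm, guide walls up to 44 mm above the table with 2 mm of play round the cassette, which lies in it flat, narrow end to the dock's +x, over the dock's origin (centre of its underside; z up). Latched, the cassette's underside is 20 mm above the table; sprung up it is 36 mm above, and it then lifts straight out.
- dock_seat (a point): Where the cassette's origin lies when latched in the dock, 20 mm above the table. Blue catches hook 4 mm over both ends of the plate and hold against pulling. Pressing the cassette (grip, or plate on both sides of it) straight down 3 to 5 mm with about 6 N (hard stop at 5 mm) frees the catches; as the press is relieved a damped spring lifts it to 16 mm above this seat.
- slicer: Green slicer base, fixed, 242 mm along x, 150 mm along y, with a flat aluminium deck 34 mm above the table. Origin: centre of its underside; z up. The deck's half towards -x is a bare landing; the half towards +x carries two 110 mm long undercut dark steel dovetail rails, 13 mm high, that converge towards +x by 5 degrees each side, as the cassette does.
- way_mouth (a point): Middle of the open wide end of the way, on the deck, at slicer x = -5 mm; axes as the slicer's. The cassette enters here along +x, narrow end first, with about 9 mm of side play, which shrinks steadily to none at home.
- way_home (a point): Point on the deck (34 mm above the table) where the cassette's origin lies when it is wedged home, at slicer x = +50 mm, y = 0; axes as the slicer's. Laid on the deck with its origin 113 mm or more back from here (towards -x) the cassette is clear of the rails. Pushed home with some 10 to 20 N it wedges by friction and stays.
- lock (a joint): Red locking bar, angle in rad about a vertical axis: 0 = shut (along slicer -y from its pivot, 2.5 mm behind the wide end of a cassette that is home; a cassette further out blocks it); 1.5 to 1.9 = open, as at the start (pointing roughly to slicer -x, beside the landing). Stays where it is left; needs about 1 N at its knob.
- lock_pivot (a point): On the vertical axis of the locking bar, 44 mm above the table, at slicer x = -15.5 mm, y = +62 mm.
- lock_knob (a point): On the axis of the upright round red knob on the locking bar, 72 mm from the pivot axis. The knob is 16 mm in diameter, rises from 44 mm to 78 mm above the table; this point is 64 mm above the table. The bar is 16 mm wide and 14 mm high above the deck.
- spoon: Bystander: spoon 160 mm long lying between dock and slicer; origin on its underside.
- jar: Bystander: jar with a yellow lid, 66 mm wide, 85 mm high; origin at the centre of its underside.
- mug: Bystander: white mug, 80 mm wide, 90 mm high; origin at the centre of its underside.
- bowl: Bystander: blue bowl, 130 mm wide, 55 mm high; origin at the centre of its underside.
- brush: Bystander: brush 180 mm long; origin on its underside.
- shaker: Bystander: shaker with a steel lid, 52 mm wide, 110 mm high; origin at the centre of its underside.
- cup: Bystander: blue plastic cup, 72 mm wide, 80 mm high; origin at the centre of its underside.
Not all that is in view belongs to the job. Several things have the shape of the cassette; the one meant has the colours described above.

How it is judged:
By the outcome, as a careful person would: the job done as asked, in the order asked, and still so for the second after the job is handed in, with the robot touching nothing.
It also fails if it takes over 67 s, if anything falls off the work surface, if the arm or the gripper's body presses on something with over 40 N, if the wrist force passes 120 N, or if a joint passes its speed limit or range.

## Working session

There is one attempt and no reset: what is moved stays moved. The work goes in short steps, each a Python script; the robot and the scene stay as the last script left them, time stands still between calls to the robot, and variables do not carry over. Pictures are saved under pics/ and viewed, and the job is handed in when it is done.

```bash
mkdir -p pics; ls; python3 - <<'E'
from cell import arm
import cv2,numpy as np,pickle
for n in("scene","top"):
    d=arm.get_image(n); pickle.dump(d,open(f"{n}0.pkl","wb")); cv2.imwrite(f"pics/{n}0.png",d["pixels"])
    print(n,d["fx"],d["cx"],d["cy"],d["R"].round(4).tolist(),d["t"].round(4).tolist(),(d["depth"]>0).mean())
s=arm.state();print(s)
E
```

```text
pics
scene 472.0481067670556 254.41975913219187 190.37508655544121 [[0.7325, 0.6804, -0.022], [0.3453, -0.3993, -0.8493], [-0.5866, 0.6146, -0.5274]] [-0.3849, -0.1056, 1.8775] 0.9921722412109375
top 365.4113550575113 250.22021452332052 189.25787239859355 [[0.0027, -1.0, 0.006], [-0.9863, -0.0037, -0.1648], [0.1648, -0.0055, -0.9863]] [-0.0247, 0.5295, 1.1409] 0.9961649576822916
{'time': 0.1, 'joints': array([ 1.14345667,  0.61581439, -0.01262464,  1.42470446,  0.00813377,
        1.10337104, -0.04037258]), 'qvel': array([ 0.00107241, -0.00168386,  0.00057705, -0.00195836,  0.00026427,
       -0.00067078, -0.00056196]), 'effort': array([ 1.15910076e-03, -4.60044479e+01,  2.10134354e-01, -1.66246140e+01,
       -6.11354155e-02,  1.69106189e-02,  1.10055644e-04]), 'tcp_pos': array([ 0.25336239, -0.59783989,  0.21761357]), 'tool_rot': array([-1.09533171e-03,  9.79971063e-01,  1.99136772e-01, -2.48873057e-04]), 'force': array([-0.02329625, -1.54411888,  1.04076854]), 'torque': array([ 0.00400617, -0.03078525, -0.02942733]), 'width': 0.09288324468345543}
```

View pics/scene0.png

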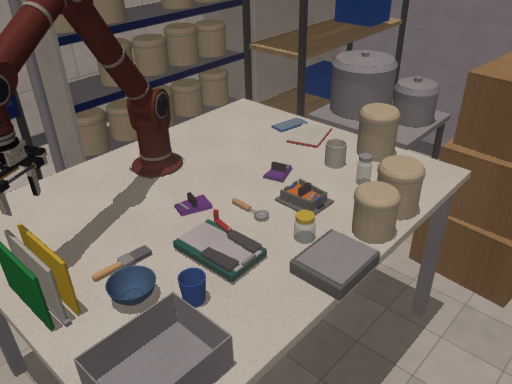

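View pics/top0.png

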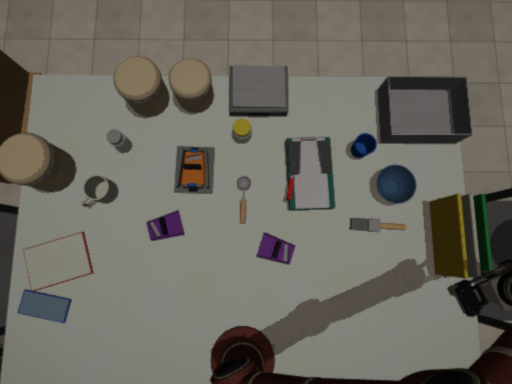

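Candidates with the cassette's shape in the top view are orange in the grey dock (193,169), purple (165,226) and purple (276,249). Only the first is orange and lies in a dock, so it fits the description. I'll confirm it in an enlarged crop.

```bash
python3 - <<'E'
import cv2,pickle,numpy as np
t=pickle.load(open("top0.pkl","rb"))["pixels"];s=pickle.load(open("scene0.pkl","rb"))["pixels"]
a=cv2.resize(t[135:205,160:230],(400,400),interpolation=cv2.INTER_CUBIC)
b=cv2.resize(t[125:220,270:350],(337,400),interpolation=cv2.INTER_CUBIC)
cv2.imwrite("pics/c1.png",np.hstack([a,b]))
a=cv2.resize(s[170:220,270:340],(392,280),interpolation=cv2.INTER_CUBIC)
b=cv2.resize(s[200:280,170:275],(368,280),interpolation=cv2.INTER_CUBIC)
cv2.imwrite("pics/c2.png",np.hstack([a,b]))
E
```

```text
(no output)
```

View pics/c1.png

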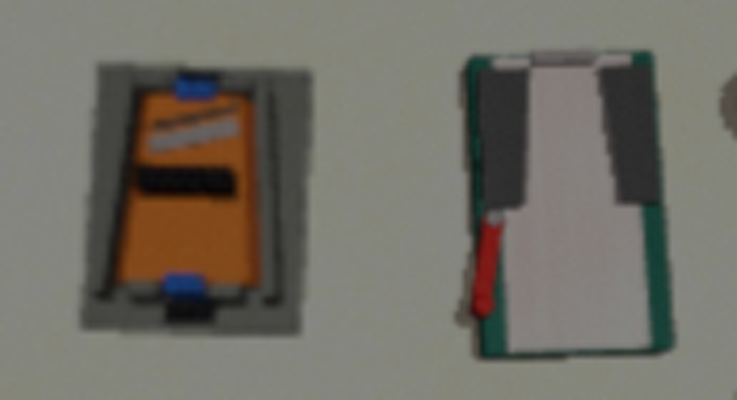

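View pics/c2.png

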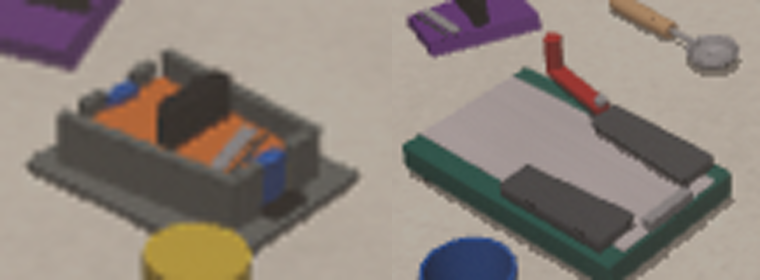

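The crop confirms it: an orange plate with a black grip and steel strips, held by blue catches in the grey dock, narrow end up in the image (about world +x). The green slicer's rails also converge upward, and its red bar is open at the lower left. Next I'll measure.

```bash
cat > geo.py <<'E'
import numpy as np,cv2,pickle
def load(n): return pickle.load(open(n+".pkl","rb"))
def ray(d,uv):
    uv=np.atleast_2d(uv).astype(float)
    c=np.c_[(uv[:,0]-d["cx"])/d["fx"],(uv[:,1]-d["cy"])/d["fy"],np.ones(len(uv))]
    return -d["R"].T@d["t"], c@d["R"]
def plane(d,uv,z):
    o,r=ray(d,uv); return o+r*((z-o[2])/r[:,2])[:,None]
def proj(d,X):
    c=np.atleast_2d(X)@d["R"].T+d["t"]; return np.c_[d["fx"]*c[:,0]/c[:,2]+d["cx"],d["fy"]*c[:,1]/c[:,2]+d["cy"]]
def tri(d1,uv1,d2,uv2):
    o1,r1=ray(d1,uv1);o2,r2=ray(d2,uv2);r1=r1[0];r2=r2[0]
    k=np.linalg.lstsq(np.c_[r1,-r2],o2-o1,rcond=None)[0]
    a=o1+k[0]*r1;b=o2+k[1]*r2
    return (a+b)/2,np.linalg.norm(a-b)
def cloud(d):
    v,u=np.mgrid[:384,:512]; z=d["depth"]
    c=np.stack([(u-d["cx"])/d["fx"]*z,(v-d["cy"])/d["fy"]*z,z],-1)
    return (c-d["t"])@d["R"]
def mask(d,lo,hi,box):
    h=cv2.cvtColor(d["pixels"],cv2.COLOR_BGR2HSV); m=cv2.inRange(h,lo,hi); o=np.zeros_like(m)
    u0,v0,u1,v1=box; o[v0:v1,u0:u1]=m[v0:v1,u0:u1]; return o
E
python3 - <<'E'
from geo import *
t,s=load("top0"),load("scene0")
ht=cv2.cvtColor(t["pixels"],cv2.COLOR_BGR2HSV);hs=cv2.cvtColor(s["pixels"],cv2.COLOR_BGR2HSV)
for (u,v) in[(190,182),(193,166),(195,150),(170,170),(310,180),(297,165),(290,190),(333,190)]: print("t",u,v,ht[v,u],cloud(t)[v,u].round(4))
for (u,v) in[(305,188),(295,192),(216,214),(220,225),(220,260),(215,242)]: print("s",u,v,hs[v,u],cloud(s)[v,u].round(4))
# height histograms
for n,d,b in(("t",t,(284,132,338,214)),("s",s,(172,222,268,276))):
    P=cloud(d)[b[1]:b[3],b[0]:b[2]].reshape(-1,3); print(n,np.histogram(P[:,2],bins=np.arange(-.01,.1,.005)))
for n,d,b in(("t",t,(172,142,218,196)),("s",s,(272,176,336,220))):
    P=cloud(d)[b[1]:b[3],b[0]:b[2]].reshape(-1,3); print(n,np.histogram(P[:,2],bins=np.arange(-.01,.1,.005))[0])
E
```

```text
t 190 182 [  3 112 112] [0.5539 0.1738 0.0379]
t 193 166 [120  18  14] [0.6019 0.1618 0.062 ]
t 195 150 [109 197 109] [0.661  0.1599 0.0412]
t 170 170 [ 35  11 134] [ 0.6023  0.2491 -0.001 ]
t 310 180 [ 11  15 133] [ 0.5628 -0.2196  0.0339]
t 297 165 [15 11 48] [ 0.6107 -0.1763  0.0445]
t 290 190 [  1 208 126] [ 0.5272 -0.1518  0.0465]
t 333 190 [80 80 73] [ 0.5299 -0.2943  0.0334]
s 305 188 [14 50 56] [0.6088 0.1627 0.0561]
s 295 192 [ 11 173 178] [0.5758 0.151  0.0322]
s 216 214 [  2 149 111] [ 0.5093 -0.1535  0.0695]
s 220 225 [  2 143 109] [ 0.5344 -0.1625  0.0449]
s 220 260 [12 16 78] [ 0.6534 -0.2757  0.0449]
s 215 242 [  2  20 162] [ 0.5699 -0.2179  0.0303]
t (array([  49,  711,  322,   10,   14,   13,   17,  230, 1632,  508,  315,
        525,   36,    3,    1,    4,    6,   14,    0,    0,    0]), array([-0.01 , -0.005,  0.   ,  0.005,  0.01 ,  0.015,  0.02 ,  0.025,
        0.03 ,  0.035,  0.04 ,  0.045,  0.05 ,  0.055,  0.06 ,  0.065,
        0.07 ,  0.075,  0.08 ,  0.085,  0.09 ,  0.095]))
s (array([  25, 1160,  595,   18,   88,   97,  113,  165, 1410,  454,  291,
        551,   21,   15,   20,   35,   38,   49,   15,    0,    0]), array([-0.01 , -0.005,  0.   ,  0.005,  0.01 ,  0.015,  0.02 ,  0.025,
        0.03 ,  0.035,  0.04 ,  0.045,  0.05 ,  0.055,  0.06 ,  0.065,
        0.07 ,  0.075,  0.08 ,  0.085,  0.09 ,  0.095]))
t [ 28 438 306 381 149  46  55 116 412 191 206  54   6  10  54  15   0   0
   0   0   0]
s [ 32 909 475 188 146  59  59  84 225 183 159  42  14  17  38   4   2   7
 112  51   0]
```

```bash
python3 - <<'E'
from geo import *
t,s=load("top0"),load("scene0")
print("cams",(-t["R"].T@t["t"]).round(3),(-s["R"].T@s["t"]).round(3))
def edges(d,box,z,zr,extra=None):
    P=cloud(d); m=((P[...,2]>zr[0])&(P[...,2]<zr[1])).astype(np.uint8)*255
    b=np.zeros_like(m); b[box[1]:box[3],box[0]:box[2]]=m[box[1]:box[3],box[0]:box[2]]
    if extra is not None: b&=extra
    c=max(cv2.findContours(b,cv2.RETR_EXTERNAL,cv2.CHAIN_APPROX_NONE)[0],key=cv2.contourArea)[:,0]
    return b,c
# slicer
for n,d,box in(("top",t,(280,130,340,216)),("scene",s,(168,214,272,280))):
    b,c=edges(d,box,.034,(.026,.052))
    X=plane(d,c,.034)[:,:2].astype(np.float32)
    (cx,cy),(w,h),a=cv2.minAreaRect(X); print(n,"slicer rect",cx,cy,w,h,a)
    v=d["pixels"].copy(); cv2.drawContours(v,[c.reshape(-1,1,2)],-1,(0,0,255),1); u0,v0,u1,v1=box
    cv2.imwrite(f"pics/sl_{n}.png",cv2.resize(v[v0:v1,u0:u1],None,fx=6,fy=6,interpolation=cv2.INTER_NEAREST))
    # deck mask by colour: bright low sat
# orange plate
for n,d,box in(("top",t,(172,142,216,196)),("scene",s,(272,176,336,220))):
    m=mask(d,(0,80,50),(25,255,255),box); ys,xs=np.nonzero(m)
    X=plane(d,np.c_[xs,ys],.034)[:,:2]; print(n,"orange",len(xs),X.mean(0),X.min(0),X.max(0))
    b=mask(d,(95,80,40),(130,255,255),box); k,l,st,ce=cv2.connectedComponentsWithStats(b)
    for i in range(1,k):
        if st[i,4]>8: print("  blue",ce[i].round(1),st[i,4],plane(d,ce[i],.04).round(4))
    # grip: depth z>0.055
    P=cloud(d); g=np.zeros_like(m); q=(P[...,2]>.054)&(P[...,2]<.075)&(d["pixels"].max(2)<75); g[box[1]:box[3],box[0]:box[2]]=q[box[1]:box[3],box[0]:box[2]]
    ys,xs=np.nonzero(g); print("  grip px",len(xs),xs.mean(),ys.mean(),xs.min(),xs.max(),ys.min(),ys.max(), plane(d,[xs.mean(),ys.mean()],.064), P[g>0].mean(0))
    (c0,wh,a)=cv2.minAreaRect(plane(d,np.c_[xs,ys],.064)[:,:2].astype(np.float32));print("  griprect",c0,wh,a)
E
```

```text
cams [ 0.334 -0.016  1.213] [ 1.42  -0.934  0.892]
top slicer rect 0.5884182453155518 -0.21758310496807098 0.24387285113334656 0.1544138342142105 2.0352399349212646
scene slicer rect 0.5951194167137146 -0.2164137065410614 0.2467879354953766 0.1777942180633545 1.855241298675537
top orange 631 [0.59712668 0.1633199 ] [0.54477649 0.12511317] [0.65964626 0.20726107]
  blue [193.6 149.6] 29 [[0.6628 0.1647 0.04  ]]
  blue [191.8 184.6] 28 [[0.545  0.1675 0.04  ]]
  grip px 80 192.1875 165.925 184 200 164 168 [[0.60165888 0.16408343 0.064     ]] [0.60208689 0.1643699  0.06214936]
  griprect (0.6014158129692078, 0.16469959914684296) (0.013194287195801735, 0.05177348479628563) 0.23569829761981964
scene orange 366 [0.63998821 0.11417994] [0.5471288  0.02646674] [0.72181865 0.20453492]
  blue [291.2 186. ] 10 [[0.549  0.1631 0.04  ]]
  blue [318.4 200.5] 31 [[0.6744 0.1501 0.04  ]]
  grip px 56 304.39285714285717 186.73214285714286 299 310 183 191 [[0.60993934 0.1573982  0.064     ]] [0.60689017 0.16159524 0.0608877 ]
  griprect (0.6112284660339355, 0.15772245824337006) (0.023159625008702278, 0.058397725224494934) 1.2653900384902954
```

```bash
python3 - <<'E'
import cv2,numpy as np
a=cv2.imread("pics/sl_top.png");b=cv2.imread("pics/sl_scene.png");print(a.shape,b.shape)
b=cv2.resize(b,(430,int(b.shape[0]*430/b.shape[1])));h=max(a.shape[0],b.shape[0])
o=np.zeros((h,a.shape[1]+b.shape[1],3),np.uint8);o[:a.shape[0],:a.shape[1]]=a;o[:b.shape[0],a.shape[1]:]=b;cv2.imwrite("pics/sl.png",o)
E
```

```text
(516, 360, 3) (396, 624, 3)
```

View pics/sl.png

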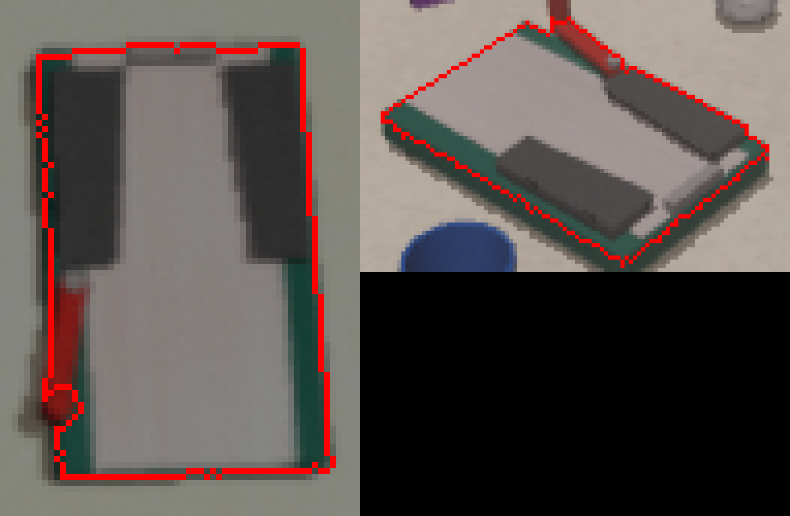

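```bash
python3 - <<'E'
from geo import *
t=load("top0")
g=t["pixels"][...,2].astype(float)  # red channel: deck bright, green dark
def edge(rows,u0,u1,rise,axis=0):
    out=[]
    for v in rows:
        p=g[v,u0:u1+1] if axis==0 else g[u0:u1+1,v]
        lo,hi=p.min(),p.max(); q=(p-(lo+hi)/2)*(1 if rise else -1)
        k=[i for i in range(len(q)-1) if q[i]<=0<q[i+1]]
        if not k: continue
        i=k[0]; x=u0+i-q[i]/(q[i+1]-q[i]); out.append((x,v) if axis==0 else (v,x))
    return np.array(out)
def fit(name,uv,z,dirax=0):
    X=plane(t,uv,z)[:,:2]
    vx,vy,x0,y0=cv2.fitLine(X.astype(np.float32),cv2.DIST_HUBER,0,.001,.001).ravel()
    if (vx if dirax==0 else vy)<0: vx,vy=-vx,-vy
    r=((X-[x0,y0])@[-vy,vx]).std()
    print(name,len(uv),"ang deg",np.degrees(np.arctan2(vy,vx)).round(2),"pt",x0.round(4),y0.round(4),"rms mm",(r*1e3).round(2)); return np.array([x0,y0]),np.array([vx,vy])
L=fit("landL",edge(range(182,206),291,299,True),.034)
R=fit("landR",edge(range(177,206),323,331,False),.034)
O=fit("outR",edge(range(178,205),329,339,True),.034)
O2=fit("outR2",edge(range(142,172),326,336,True),.034)
rl=fit("railL",edge(range(144,172),296,304,True),.047)
rr=fit("railR",edge(range(144,172),314,325,False),.047)
def at(l,x): return l[0]+l[1]*(x-l[0][0])/l[1][0]
for x in(.5,.55,.6,.65,.7): print(x,"mid land",((at(L,x)+at(R,x))/2).round(4),(at(L,x)-at(R,x))[1].round(4),"mid rail",((at(rl,x)+at(rr,x))/2).round(4),(at(rl,x)-at(rr,x))[1].round(4))
F=fit("front",edge(range(298,326),205,213,False,1),.034,1)
B=fit("back(table->)",edge(range(292,330),133,141,False,1),.034,1)
RE=fit("railendR",edge(range(322,330),170,179,True,1),.047,1)
RE=fit("railendL",edge(range(292,299),168,179,True,1),.047,1)
for b,box in(("red",(280,170,300,206)),):
    m=mask(t,(0,120,50),(10,255,255),box)|mask(t,(170,120,50),(180,255,255),box)
    ys,xs=np.nonzero(m);print(len(xs),np.c_[xs,ys][ys>195]); P=cloud(t)[ys,xs];k=P[:,2]>.06;print(P[k].round(4))
E
```

```text
landL 24 ang deg 0.29 pt 0.5224 -0.1678 rms mm 0.52
landR 29 ang deg 1.95 pt 0.5371 -0.2777 rms mm 0.24
outR 27 ang deg 2.2 pt 0.5245 -0.2958 rms mm 0.28
outR2 30 ang deg 2.21 pt 0.641 -0.292 rms mm 0.32
railL 28 ang deg -2.79 pt 0.6416 -0.1858 rms mm 0.22
railR 28 ang deg 7.15 pt 0.6365 -0.2476 rms mm 0.74
0.5 mid land [ 0.5    -0.2234] 0.1111 mid rail [ 0.5    -0.2218] 0.0858
0.55 mid land [ 0.55   -0.2225] 0.1096 mid rail [ 0.55   -0.2199] 0.0771
0.6 mid land [ 0.6    -0.2215] 0.1082 mid rail [ 0.6   -0.218] 0.0684
0.65 mid land [ 0.65   -0.2205] 0.1067 mid rail [ 0.65  -0.216] 0.0597
0.7 mid land [ 0.7    -0.2195] 0.1053 mid rail [ 0.7    -0.2141] 0.051
front 28 ang deg 91.59 pt 0.4722 -0.2352 rms mm 0.44
back(table->) 38 ang deg 90.23 pt 0.7092 -0.2261 rms mm 4.86
railendR 7 ang deg 60.83 pt 0.5809 -0.2668 rms mm 2.11
railendL 7 ang deg 100.38 pt 0.579 -0.1688 rms mm 0.37
108 [[287 196]
 [288 196]
 [289 196]
 [290 196]
 [291 196]
 [287 197]
 [288 197]
 [289 197]
 [290 197]
 [291 197]
 [287 198]
 [288 198]
 [289 198]
 [290 198]
 [291 198]
 [287 199]
 [288 199]
 [289 199]
 [290 199]]
[[ 0.5064 -0.145   0.0755]
 [ 0.5062 -0.148   0.0773]
 [ 0.5061 -0.1511  0.0776]
 [ 0.5036 -0.1421  0.0729]
 [ 0.5032 -0.1449  0.0758]
 [ 0.5027 -0.1477  0.0793]
 [ 0.5034 -0.1514  0.0744]
 [ 0.5014 -0.1396  0.0665]
 [ 0.5002 -0.1419  0.0742]
 [ 0.5004 -0.1452  0.0731]
 [ 0.4999 -0.1479  0.0767]
 [ 0.5    -0.1512  0.0761]
 [ 0.4982 -0.1396  0.0661]
 [ 0.497  -0.1419  0.0743]
 [ 0.4967 -0.1447  0.077 ]
 [ 0.4968 -0.148   0.0759]
 [ 0.4967 -0.151   0.0769]
 [ 0.4946 -0.1424  0.0689]
 [ 0.4936 -0.1447  0.0766]
 [ 0.4938 -0.1481  0.0749]]
```

```bash
python3 - <<'E'
from geo import *
t,s=load("top0"),load("scene0")
P={"frontR":((173.6,242.5),(280+330/6-.5,130+470/6-.5)),"backR":((232.1,278.1),(280+303/6-.5,130+45/6-.5)),"backL":((266.7,250.3),(280+39/6-.5,130+55/6-.5)),"frontL":((208.4,219.3),(280+62/6-.5,130+477/6-.5))}
S=[];T=[]
for k,(a,b) in P.items():
    A=plane(s,a,.034)[0];B=plane(t,b,.034)[0];x,e=tri(s,a,t,b);S.append(A);T.append(B);print(k,A.round(4),B.round(4),"tri",x.round(4),"gap",round(e,4))
print(np.mean(S,0),np.mean(T,0))
for n,d in(("s",s),("t",t)):
    C=cloud(d)[...,:]; 
    # points on deck/rails in slicer frame candidate
    o=np.array([.589,-.2184]);a=np.radians(2.2);Rm=np.array([[np.cos(a),-np.sin(a)],[np.sin(a),np.cos(a)]])
    q=(C[...,:2]-o)@Rm
    for nm,sel in (("deck",(abs(C[...,2]-.034)<.006)&(abs(q[...,1])<.035)&(abs(q[...,0])<.16)),("rails",(abs(C[...,2]-.047)<.004)&(abs(abs(q[...,1])-.055)<.012)&(abs(q[...,0])<.16))):
        x=q[...,0][sel]; print(n,nm,np.percentile(x,[0,.5,1,2,50,98,99,99.5,100]).round(4),"z",np.median(C[...,2][sel]).round(4))
# purple none; table height
E
```

```text
frontR [ 0.4833 -0.3032  0.034 ] [ 0.4711 -0.297   0.034 ] tri [ 0.4729 -0.2979  0.0254] gap 0.0028
backR [ 0.7212 -0.2968  0.034 ] [ 0.71   -0.2903  0.034 ] tri [ 0.7135 -0.2914  0.0254] gap 0.0024
backL [ 0.7131 -0.1493  0.034 ] [ 0.7035 -0.1425  0.034 ] tri [ 0.7064 -0.1428  0.0263] gap 0.0013
frontL [ 0.4733 -0.1557  0.034 ] [ 0.4668 -0.1517  0.034 ] tri [ 0.4677 -0.1518  0.0293] gap 0.0012
[ 0.59773458 -0.22625338  0.034     ] [ 0.5878547  -0.22036245  0.034     ]
s deck [-0.1187 -0.1166 -0.1143 -0.1114 -0.0007  0.1214  0.1221  0.123   0.1242] z 0.0337
s rails [-0.081  -0.0782 -0.0698 -0.0604  0.046   0.1054  0.1069  0.1082  0.109 ] z 0.0464
t deck [-0.1217 -0.1204 -0.1191 -0.1175 -0.013   0.1093  0.1117  0.1158  0.1195] z 0.0332
t rails [-0.0728 -0.068  -0.0641 -0.056   0.0433  0.1017  0.1025  0.1034  0.1047] z 0.0463
```

```bash
python3 - <<'E'
from geo import *
t=load("top0")
im=t["pixels"].astype(float); sat=im[...,2]-im[...,0]
m=mask(t,(0,80,50),(25,255,255),(172,142,216,196))
def line(uv,z,nm):
    X=plane(t,uv,z)[:,:2]; vx,vy,x0,y0=cv2.fitLine(X.astype(np.float32),cv2.DIST_HUBER,0,.001,.001).ravel()
    if vx<0: vx,vy=-vx,-vy
    print(nm,len(uv),np.degrees(np.arctan2(vy,vx)).round(2),x0.round(4),y0.round(4),"rms",1e3*((X-[x0,y0])@[-vy,vx]).std().round(5)); return x0,y0,vx,vy
L=[];R=[]
for v in range(155,182):
    if 162<=v<=170: continue
    p=sat[v,170:216]; hi=np.percentile(p,80); q=p-hi/2; i=np.nonzero(q>0)[0]
    a,b=i[0],i[-1]
    L.append((170+a-q[a]/(q[a]-q[a-1]),v)); R.append((170+b+q[b]/(q[b]-q[b+1]),v))
l=line(np.array(L),.034,"L");r=line(np.array(R),.034,"R")
for x in(.56,.6,.64):
    yl=l[1]+(x-l[0])*l[3]/l[2];yr=r[1]+(x-r[0])*r[3]/r[2];print(x,(yl+yr)/2,yl-yr)
C=[]
# dock outer base: pixels differ from table; lower/upper edges via gray
g=cv2.cvtColor(t["pixels"],cv2.COLOR_BGR2GRAY).astype(float)
for nm,rng in(("dockL",range(170,182)),("dockR",range(207,220))):
    uv=[]
    for v in range(152,188):
        p=g[v,rng.start:rng.stop]; q=p-(p.min()+p.max())/2; s=np.sign(q); k=np.nonzero(s[:-1]*s[1:]<0)[0]
        if len(k): i=k[0]; uv.append((rng.start+i+q[i]/(q[i]-q[i+1]),v))
    line(np.array(uv),.0 if nm=="x" else .006,nm)
# ends of orange (near catches excluded)
for u in(186,187,198,200,202): 
    p=sat[140:196,u]; i=np.nonzero(p>40)[0]; print(u,140+i[0],140+i[-1],plane(t,[[u,140+i[0]-.5],[u,140+i[-1]+.5]],.034)[:,:2].round(4).tolist())
E
```

```text
L 18 -5.1 0.6023 0.2021 rms 0.74
R 18 1.52 0.5992 0.1276 rms 0.61
0.56 0.16620627 0.07926172
0.6 0.16495222 0.0746254
0.64 0.16369817 0.069989085
dockL 34 -0.41 0.6145 0.2288 rms 0.76
dockR 35 -1.81 0.6015 0.1029 rms 0.48000000000000004
186 151 183 [[0.6611, 0.1909], [0.5496, 0.1873]]
187 151 183 [[0.6611, 0.1876], [0.5496, 0.1841]]
198 152 184 [[0.6579, 0.1509], [0.5464, 0.148]]
200 152 184 [[0.6579, 0.1443], [0.5464, 0.1414]]
202 152 184 [[0.6579, 0.1376], [0.5464, 0.1349]]
```

```bash
cat > h.py <<'E'
import numpy as np
from cell import arm
def q(psi): 
    f=(np.pi/2+psi)/2; return np.array([0,np.cos(f),np.sin(f),0])
def st(m=""):
    s=arm.state(); print(m,"t%.2f"%s["time"],"p",s["tcp_pos"].round(4),"F",s["force"].round(2),"M",s["torque"].round(2),"w%.4f"%s["width"]); return s
DOCK=np.array([.6025,.1638]); DY=np.radians(-1.6)
SL=np.array([.590,-.2186]); SY=np.radians(2.2)
def sl(x,y): c,s=np.cos(SY),np.sin(SY); return SL+np.array([c*x-s*y,s*x+c*y])
E
python3 - <<'E'
from geo import *; from h import *
t,s=load("top0"),load("scene0")
# grip top: centroid top view; scene: topmost silhouette row midpoint of the grip
print("grip tri",tri(t,(192.2,165.9),s,(304.4,186.7)))
m=mask(s,(0,120,40),(10,255,255),(205,205,232,236))|mask(s,(170,120,40),(180,255,255),(205,205,232,236)); ys,xs=np.nonzero(m)
print([(v,xs[ys==v].min(),xs[ys==v].max()) for v in sorted(set(ys))])
for off in(0,np.pi):
    for p,y in(((*DOCK,.15),DY),((*DOCK,.038),DY),((*sl(-.068,0),.15),SY),((*sl(-.068,0),.052),SY),((*sl(.05,0),.052),SY)):
        j=arm.solve_ik(p,q(y+off)); print(off>0,None if j is None else np.round(j,2))
E
```

```text
grip tri (array([0.60352568, 0.16535978, 0.05774193]), np.float64(0.0008964925803772291))
[(np.int64(210), np.int64(214), np.int64(217)), (np.int64(211), np.int64(213), np.int64(217)), (np.int64(212), np.int64(214), np.int64(217)), (np.int64(213), np.int64(214), np.int64(217)), (np.int64(214), np.int64(214), np.int64(217)), (np.int64(215), np.int64(214), np.int64(217)), (np.int64(216), np.int64(214), np.int64(217)), (np.int64(217), np.int64(214), np.int64(217)), (np.int64(218), np.int64(214), np.int64(217)), (np.int64(219), np.int64(214), np.int64(219)), (np.int64(220), np.int64(214), np.int64(220)), (np.int64(221), np.int64(215), np.int64(221)), (np.int64(222), np.int64(216), np.int64(223)), (np.int64(223), np.int64(217), np.int64(224)), (np.int64(224), np.int64(219), np.int64(225)), (np.int64(225), np.int64(220), np.int64(226)), (np.int64(226), np.int64(221), np.int64(227)), (np.int64(227), np.int64(222), np.int64(227)), (np.int64(228), np.int64(223), np.int64(227)), (np.int64(229), np.int64(225), np.int64(227)), (np.int64(230), np.int64(226), np.int64(231)), (np.int64(231), np.int64(227), np.int64(230))]
False [-0.04  0.68 -0.45  1.58  0.34  0.96 -0.62]
False [-0.12  0.8  -0.3   1.67  0.33  0.72 -0.62]
False [ 0.58  0.58 -0.33  1.75  0.24  0.85  0.17]
False [ 0.53  0.71 -0.27  1.83  0.3   0.64  0.12]
False [ 0.44  0.84 -0.26  1.5   0.26  0.84  0.12]
True [ 0.28  0.91 -1.15  1.57  0.86  1.25  2.09]
True [ 0.28  1.09 -1.15  1.65  1.08  1.16  1.95]
True [ 0.07  0.6   0.46  1.76 -0.34  0.86 -2.42]
True [ 0.09  0.74  0.43  1.84 -0.48  0.66 -2.29]
True [ 0.04  0.88  0.47  1.51 -0.47  0.87 -2.43]
```

The triangulated grip top is 58 mm. The scene centroid includes the grip's side face, so that is low. Depth gives 62 mm and the text says 64 mm. The deck depth is 33 to 34 mm. All of this is consistent, so I'll move over the dock.

```bash
python3 - <<'E'
from h import *; import cv2
st()
arm.goto([*DOCK,.16],q(DY)); arm.command_gripper(.032)
arm.move_l([*DOCK,.085],speed=.15)
st("above")
d=arm.get_image("scene")["pixels"]; e=arm.get_image("top")["pixels"]
a=cv2.resize(d[140:225,260:350],None,fx=4.4,fy=4.4,interpolation=cv2.INTER_CUBIC);b=cv2.resize(e[130:215,150:240],None,fx=4.4,fy=4.4,interpolation=cv2.INTER_CUBIC)
cv2.imwrite("pics/ab.png",np.hstack([a,b]))
E
```

```text
t0.10 p [ 0.2534 -0.5978  0.2176] F [-0.02 -1.54  1.04] M [ 0.   -0.03 -0.03] w0.0929
above t4.78 p [0.6031 0.1642 0.0856] F [-0.5   1.05 -0.14] M [-0.03 -0.1   0.  ] w0.0318
```

View pics/ab.png

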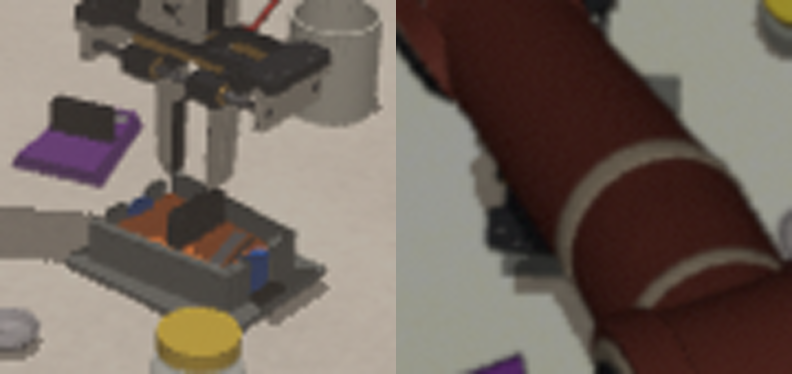

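The fingers hang on both sides of the grip at about (198,180) in the crop, centred over it. Next I'll press down, watching the force.

```bash
python3 - <<'E'
from h import *
arm.move_l([*DOCK,.040],speed=.08); b=st("near")["force"][2]
z=.040
while z>.0285:
    z-=.001; arm.move_l([*DOCK,z],speed=.03)
    s=st(); 
    if abs(s["force"][2]-b)>22: break
E
```

```text
near t5.59 p [0.6026 0.164  0.0399] F [-0.11  0.08 -0.61] M [-0.02 -0.11 -0.03] w0.0319
 t5.84 p [0.6028 0.1639 0.0394] F [ 0.9  -0.07  0.61] M [-0.04 -0.08 -0.02] w0.0320
 t6.09 p [0.6025 0.1638 0.0381] F [-0.21 -0.2  -0.15] M [ 0.01 -0.09  0.05] w0.0321
 t6.34 p [0.6024 0.1638 0.0369] F [-0.91 -0.1  -0.43] M [-0.03 -0.07 -0.02] w0.0320
 t6.59 p [0.6025 0.1637 0.0359] F [-0.12 -0.13  0.9 ] M [ 0.04 -0.08  0.02] w0.0318
 t6.84 p [0.6024 0.1638 0.0349] F [ 0.27 -0.21 -0.33] M [-0.06 -0.09 -0.01] w0.0322
 t7.09 p [0.6026 0.1639 0.0342] F [ 0.1  -0.38  1.43] M [-0.09 -0.04 -0.06] w0.0321
 t7.34 p [0.6027 0.1639 0.0334] F [-1.01 -0.95  4.44] M [-0.14  0.11 -0.  ] w0.0323
 t7.59 p [0.6027 0.1639 0.0324] F [-0.37 -0.58  5.43] M [-0.15  0.18 -0.04] w0.0319
 t7.84 p [0.6027 0.1639 0.0315] F [-0.91 -0.46  4.91] M [-0.08  0.19  0.03] w0.0321
 t8.09 p [0.6027 0.1639 0.0305] F [-1.56 -0.39  6.03] M [-0.17  0.18  0.01] w0.0320
 t8.34 p [0.6027 0.1639 0.0295] F [-0.46 -0.86  5.64] M [-0.17  0.23  0.02] w0.0321
 t8.59 p [0.6027 0.1639 0.0294] F [-2.2  -1.09  9.93] M [-0.26  0.52 -0.02] w0.0321
```

Contact came at 34.2 mm and the stop at 29.4 mm. Now I'll relieve the press.

```bash
python3 - <<'E'
from h import *; import cv2
for z in(.034,.042,.056):
    arm.move_l([*DOCK,z],speed=.04); st()
arm.wait(.5); st()
d=arm.get_image("scene")["pixels"]
cv2.imwrite("pics/up.png",cv2.resize(d[140:225,260:350],None,fx=5,fy=5,interpolation=cv2.INTER_CUBIC))
E
```

```text
t8.89 p [0.6027 0.1639 0.0346] F [-1.69 -0.77  5.03] M [-0.12  0.13 -0.03] w0.0322
 t9.24 p [0.6023 0.1637 0.0424] F [-0.69  0.21  3.52] M [-0.19  0.22  0.  ] w0.0322
 t9.74 p [0.6025 0.1638 0.056 ] F [-0.07  0.81  0.38] M [-0.04 -0.07 -0.01] w0.0320
 t10.24 p [0.6025 0.1638 0.0559] F [ 0.36 -0.05 -0.12] M [-0.04 -0.11  0.01] w0.0323
```

View pics/up.png

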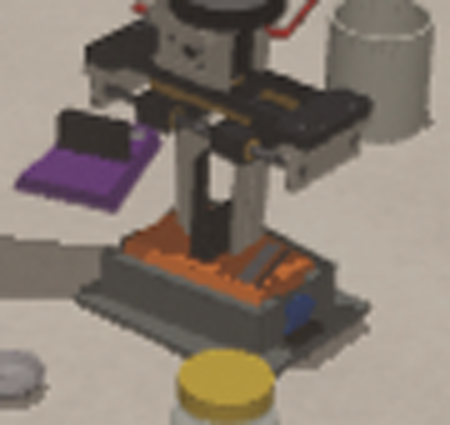

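The cassette has sprung up: the orange plate is level with the walls and the blue catches are clear of it. Grasp and lift next.

```bash
python3 - <<'E'
from h import *; import cv2
arm.move_l([*DOCK,.0545],speed=.04)
arm.command_gripper(.008,30); s=st("grip")
arm.move_l([*DOCK,.075],speed=.05); st()
arm.move_l([*DOCK,.16],speed=.15); st("lift")
d=arm.get_image("scene")["pixels"]
cv2.imwrite("pics/lift.png",cv2.resize(d[80:225,230:380],None,fx=4,fy=4,interpolation=cv2.INTER_CUBIC))
E
```

```text
grip t10.98 p [0.6029 0.1638 0.0546] F [ 0.59 -0.48 -0.61] M [ 0.01 -0.28  0.02] w0.0137
 t11.54 p [0.602  0.1638 0.0752] F [ 0.44 -0.72 -1.86] M [-0.01 -0.06 -0.01] w0.0138
lift t12.26 p [0.6017 0.1633 0.159 ] F [-0.07 -0.11 -3.4 ] M [-0.02 -0.05  0.05] w0.0140
```

View pics/lift.png

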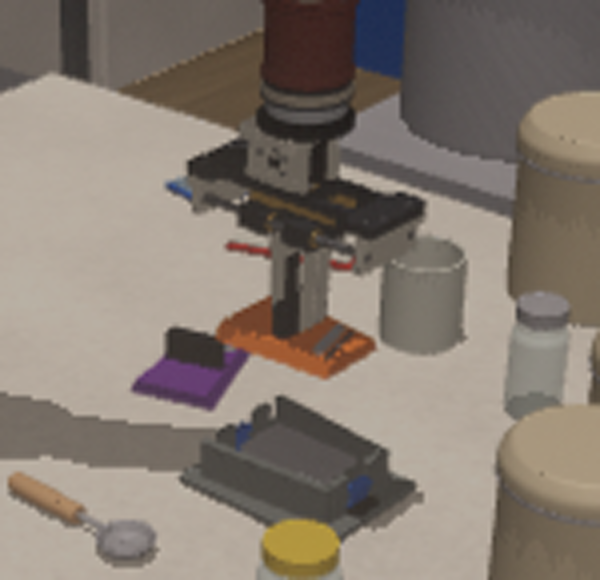

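```bash
python3 - <<'E'
from h import *; import cv2
arm.goto([*sl(-.067,0),.16],q(SY)); st()
arm.move_l([*sl(-.067,0),.062],speed=.12); st()
d=arm.get_image("scene"); import pickle; pickle.dump(d,open("s1.pkl","wb"))
d=d["pixels"]; cv2.imwrite("pics/pl.png",cv2.resize(d[150:290,150:290],None,fx=4.2,fy=4.2,interpolation=cv2.INTER_CUBIC))
e=arm.get_image("top")["pixels"]; cv2.imwrite("pics/plt.png",cv2.resize(e[120:220,250:350],None,fx=4,fy=4,interpolation=cv2.INTER_CUBIC))
E
```

```text
t13.77 p [ 0.5241 -0.2191  0.1602] F [-0.11  0.16 -1.83] M [-0.   -0.07  0.02] w0.0135
 t14.73 p [ 0.5239 -0.2211  0.0627] F [ 0.57 -0.6  -2.55] M [-0.06 -0.1   0.02] w0.0142
```

View pics/pl.png

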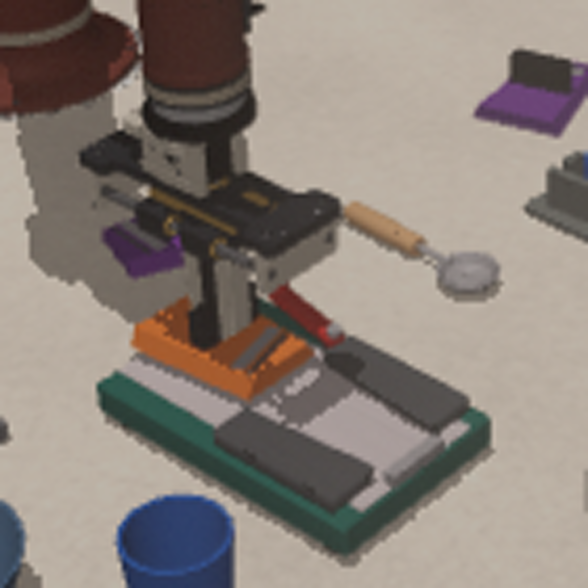

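View pics/plt.png

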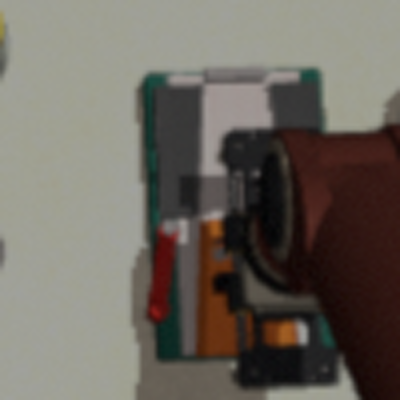

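```bash
python3 - <<'E'
from geo import *; from h import *
t=load("top0"); e=arm.get_image("top"); im=e["pixels"].astype(float); sat=im[...,2]-im[...,0]
pts=[]
for v in range(178,207):
    p=sat[v,294:308]; q=p-45; i=np.nonzero((q[:-1]<=0)&(q[1:]>0))[0]
    if len(i): i=i[0]; pts.append((294+i-q[i]/(q[i+1]-q[i]),v))
pts=np.array(pts); X=plane(e,pts,.0582)[:,:2]
vx,vy,x0,y0=cv2.fitLine(X.astype(np.float32),cv2.DIST_HUBER,0,.001,.001).ravel()
print(len(pts),np.degrees(np.arctan(vy/vx)),"exp",2.2-5)
c,s=np.cos(SY),np.sin(SY); L=(X-SL)@np.array([[c,-s],[s,c]])
tc=(arm.state()["tcp_pos"][:2]-SL)@np.array([[c,-s],[s,c]])
print("tcp in slicer",tc)
# expected half top width at local x: 31.5-x*tan5 (mm)
for l in L[::5]: print(l.round(4),"implied centre y",(l[1]-(.0315-(l[0]-tc[0])*np.tan(np.radians(5)))).round(4))
E
```

```text
29 -3.0997634 exp -2.8
tcp in slicer [-0.06635675 -0.00021326]
[-0.024   0.0371] implied centre y 0.0093
[-0.0404  0.0387] implied centre y 0.0094
[-0.0566  0.0396] implied centre y 0.009
[-0.0728  0.0416] implied centre y 0.0096
[-0.0889  0.0435] implied centre y 0.01
[-0.105   0.0444] implied centre y 0.0095
```

The visible left edge is the wide underside at z of about 44 mm. Recomputed there, the centre offset is 9.3 − 6.5 − 2.3, or about 0.5 mm, so it's aligned. Lay it down.

```bash
python3 - <<'E'
from h import *
b=st()["force"][2]
p=sl(-.067,0); z=.0585
arm.move_l([*p,z],speed=.05); st()
while z>.048:
    z-=.001; arm.move_l([*p,z],speed=.03); s=st()
    if s["force"][2]-b>5: break
E
```

```text
t14.88 p [ 0.5237 -0.2214  0.0629] F [ 0.03  0.39 -2.83] M [-0.05 -0.08 -0.04] w0.0136
 t15.13 p [ 0.5228 -0.2213  0.0584] F [ 0.65  0.32 -2.05] M [-0.03 -0.05  0.04] w0.0138
 t15.38 p [ 0.523  -0.2211  0.0574] F [ 0.04  0.39 -1.47] M [-0.1  -0.01 -0.01] w0.0135
 t15.63 p [ 0.523  -0.2212  0.0564] F [-0.75 -0.01 -2.31] M [-0.07 -0.08 -0.  ] w0.0136
 t15.88 p [ 0.523  -0.2211  0.0554] F [-0.36  0.29 -1.61] M [-0.07 -0.07  0.05] w0.0138
 t16.13 p [ 0.523  -0.2212  0.0544] F [-0.12  0.59 -2.26] M [-0.03 -0.11 -0.05] w0.0141
 t16.38 p [ 0.523  -0.2212  0.0534] F [ 0.14  0.03 -2.53] M [-0.01 -0.11 -0.02] w0.0133
 t16.63 p [ 0.5232 -0.2212  0.0525] F [ 0.28  0.26 -2.46] M [-0.05 -0.11 -0.01] w0.0140
 t16.88 p [ 0.5232 -0.2212  0.0525] F [-1.99  0.82  5.49] M [ 0.05  0.35 -0.04] w0.0141
```

Laid down at exactly the expected height. I'll slide it in gripped lightly while there is side play, then push loosely so the taper can centre it.

```bash
python3 - <<'E'
from h import *
arm.command_gripper(.008,10); 
z=.0528; arm.move_l([*sl(-.067,0),z],speed=.03); st("start")
for x in (-.05,-.03,-.015,0,.01,.018,.025):
    arm.move_l([*sl(x,0),z],speed=.06); s=st("%.3f"%x)
    if np.hypot(*s["force"][:2])>9: print("stop");break
E
```

```text
start t17.35 p [ 0.523  -0.2212  0.0525] F [-0.89  0.31  0.25] M [-0.05  0.03  0.03] w0.0139
-0.050 t17.78 p [ 0.5407 -0.2202  0.0526] F [-0.51  0.43 -1.13] M [ 0.   -0.14 -0.02] w0.0136
-0.030 t18.27 p [ 0.5604 -0.2195  0.0526] F [ 0.08 -0.2  -1.91] M [-0.02 -0.1   0.01] w0.0138
-0.015 t18.67 p [ 0.5753 -0.219   0.0526] F [ 0.58  0.08 -0.5 ] M [ 0.01 -0.13  0.02] w0.0139
0.000 t19.07 p [ 0.5905 -0.2186  0.0526] F [ 0.06 -0.5  -2.62] M [-0.1  -0.14  0.01] w0.0139
0.010 t19.38 p [ 0.6003 -0.219   0.0526] F [ 1.   -1.24 -3.99] M [-0.52 -0.2   0.01] w0.0135
0.018 t19.67 p [ 0.607  -0.2193  0.0526] F [-1.74 -3.77 -0.3 ] M [-0.79  0.43  0.02] w0.0138
0.025 t19.93 p [ 0.6131 -0.2196  0.0527] F [-4.34 -3.41  1.88] M [-0.94  0.88  0.03] w0.0141
```

```bash
python3 - <<'E'
from h import *; import cv2
arm.command_gripper(.019); arm.wait(.1); st("loose")
d=arm.get_image("scene")["pixels"];e=arm.get_image("top")["pixels"]
cv2.imwrite("pics/in.png",np.hstack([cv2.resize(d[180:290,165:275],None,fx=3.5,fy=3.5,interpolation=cv2.INTER_CUBIC),cv2.resize(e[120:230,260:370],None,fx=3.5,fy=3.5,interpolation=cv2.INTER_CUBIC)]))
E
```

```text
loose t20.39 p [ 0.6156 -0.2167  0.053 ] F [-1.21 -0.37  0.52] M [-0.05  0.18 -0.07] w0.0190
```

View pics/in.png

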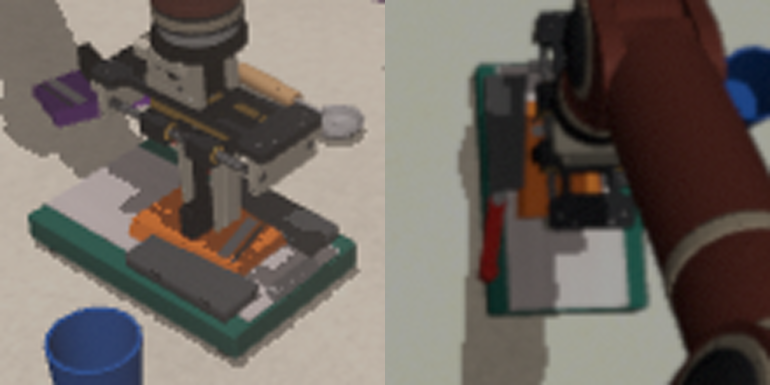

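The cassette is in the way between the rails, with the wide end still about 30 mm out. Push it loosely now.

```bash
python3 - <<'E'
from h import *
ax=np.array([np.cos(SY),np.sin(SY)])
x=.027; arm.move_l([*sl(x,-.002),.0545],speed=.04); b=st("b")["force"][:2]@ax
while x<.085:
    x+=.003; arm.move_l([*sl(x,-.002),.0545],speed=.04); s=st("%.3f"%x)
    f=-(s["force"][:2]@ax-b); act=(s["tcp_pos"][:2]-SL)@ax; print("   f %.1f act %.4f"%(f,act))
    if f>22: break
E
```

```text
b t20.74 p [ 0.6178 -0.2194  0.0547] F [-0.74  0.46  1.31] M [-0.   -0.01 -0.01] w0.0189
0.030 t20.99 p [ 0.6202 -0.2196  0.0546] F [-1.88  0.61  1.15] M [-0.02  0.1   0.01] w0.0189
   f 1.1 act 0.0302
0.033 t21.24 p [ 0.6234 -0.2195  0.0545] F [-0.48 -0.37  1.13] M [-0.06  0.16  0.01] w0.0191
   f -0.2 act 0.0334
0.036 t21.49 p [ 0.6266 -0.2192  0.0544] F [-1.3  -0.17 -0.65] M [-0.11  0.13 -0.  ] w0.0193
   f 0.6 act 0.0365
0.039 t21.74 p [ 0.6291 -0.2193  0.0544] F [-1.25  0.55  0.42] M [-0.15  0.26 -0.03] w0.0188
   f 0.5 act 0.0391
0.042 t21.99 p [ 0.632  -0.2194  0.0544] F [-2.94 -1.54  0.83] M [-0.26  0.46 -0.01] w0.0188
   f 2.3 act 0.0420
0.045 t22.24 p [ 0.6349 -0.2195  0.0544] F [-3.08 -1.8   1.14] M [-0.44  0.56  0.03] w0.0190
   f 2.4 act 0.0448
0.048 t22.49 p [ 0.6375 -0.2196  0.0544] F [-5.11 -3.26  1.57] M [-0.6  0.9  0. ] w0.0192
   f 4.5 act 0.0475
0.051 t22.74 p [ 0.6402 -0.2198  0.0544] F [-4.82 -2.85  3.9 ] M [-0.62  1.02  0.02] w0.0191
   f 4.2 act 0.0501
0.054 t22.99 p [ 0.6426 -0.2199  0.0544] F [-6.29 -1.8   3.01] M [-0.65  1.21  0.02] w0.0194
   f 5.6 act 0.0
[... 590 characters left out ...]
.072 t24.49 p [ 0.6522 -0.2196  0.0539] F [-19.99  -1.61  13.05] M [-0.36  4.49  0.03] w0.0384
   f 19.3 act 0.0621
0.075 t24.74 p [ 0.6551 -0.2195  0.0538] F [-19.84  -1.51  13.3 ] M [-0.46  4.54  0.03] w0.0438
   f 19.2 act 0.0650
0.078 t24.99 p [ 0.658  -0.2193  0.0537] F [-19.36  -1.38  13.2 ] M [-0.42  4.52  0.04] w0.0501
   f 18.7 act 0.0679
0.081 t25.24 p [ 0.6609 -0.2192  0.0537] F [-19.39  -1.03  12.17] M [-0.43  4.57  0.06] w0.0561
   f 18.7 act 0.0708
0.084 t25.49 p [ 0.6639 -0.2191  0.0536] F [-19.46  -3.15  12.93] M [-0.36  4.61  0.03] w0.0617
   f 18.8 act 0.0738
0.087 t25.74 p [ 0.6668 -0.219   0.0535] F [-20.32  -2.1   12.09] M [-0.41  4.65  0.1 ] w0.0675
   f 19.7 act 0.0768
```

Force rose steeply with the grip's rear face at slicer x of about 43 mm, so the origin is about 50 mm (home). At 19 N the jaw then yielded. I'll unload and look.

```bash
python3 - <<'E'
from h import *; import cv2,pickle
arm.command_gripper(.08); s=st("open")
p=s["tcp_pos"]; arm.move_l([p[0],p[1],.13],speed=.12); st()
arm.goto([.50,-.02,.2],q(SY)) ; st()
for n in("scene","top"): pickle.dump(arm.get_image(n),open(n+"2.pkl","wb"))
d=pickle.load(open("scene2.pkl","rb"))["pixels"];e=pickle.load(open("top2.pkl","rb"))["pixels"]
cv2.imwrite("pics/home.png",np.hstack([cv2.resize(d[180:290,165:275],None,fx=3.5,fy=3.5,interpolation=cv2.INTER_CUBIC),cv2.resize(e[120:230,260:370],None,fx=3.5,fy=3.5,interpolation=cv2.INTER_CUBIC)]))
E
```

```text
open t26.21 p [ 0.6733 -0.2188  0.0541] F [-9.28 -2.41  6.22] M [-0.6   2.09  0.06] w0.0803
 t26.99 p [ 0.6733 -0.2183  0.1294] F [-0.13  0.57 -1.21] M [-0.02 -0.06 -0.03] w0.0799
 t28.05 p [ 0.501  -0.0213  0.1996] F [ 0.34 -0.79 -0.16] M [-0.02 -0.08  0.04] w0.0802
```

View pics/home.png

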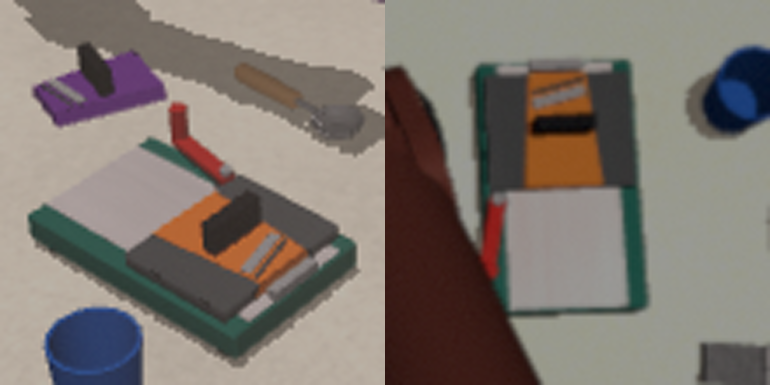

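Both views show the wide end flush with the rail mouth (top crop row ~187) and no gap at the flanks. Next comes the lock, so I'll refine the knob and plan the swing arc.

```bash
python3 - <<'E'
from geo import *; from h import *
t,s=load("top0"),load("scene0")
m=mask(t,(0,120,50),(10,255,255),(280,170,300,206))|mask(t,(170,120,50),(180,255,255),(280,170,300,206))
P=cloud(t); k=(m>0)&(P[...,2]>.07); ys,xs=np.nonzero(k); uv=(xs.mean(),ys.mean()); print(uv,plane(t,uv,.078))
print("tri",tri(t,uv,s,(215.5,211.5)))
kn=plane(t,uv,.078)[0][:2]; piv=sl(-.0155,.062); v=kn-piv; print("piv",piv,"r",np.hypot(*v),"ang",np.degrees(np.arctan2(v[1],v[0])%(2*np.pi)))
a0=np.arctan2(v[1],v[0])%(2*np.pi); a1=1.5*np.pi+SY
for o in(-np.pi/2,np.pi/2):
    print(o)
    for a in np.linspace(a0,a1,5):
        w=piv+.072*np.array([np.cos(a),np.sin(a)]); j=arm.solve_ik([*w,.055],q(a+o)); print(np.degrees(a+o).round(),None if j is None else j.round(2))
E
```

```text
(np.float64(289.5882352941176), np.float64(196.88235294117646)) [[ 0.50007257 -0.14650113  0.078     ]]
tri (array([ 0.50087436, -0.14731885,  0.07185397]), np.float64(0.000298046052736194))
piv [ 0.57213138 -0.15724071] r 0.0728547196139401 ang 171.52308219350087
-1.5707963267948966
82.0 [ 0.71  0.77 -0.75  1.95  0.77  0.74  0.93]
107.0 [ 0.83  0.82 -0.87  1.91  0.86  0.83  1.35]
132.0 [ 0.91  0.9  -0.98  1.84  0.94  0.95  1.79]
157.0 [ 0.94  0.99 -1.09  1.75  1.01  1.07  2.22]
182.0 [ 0.94  1.07 -1.19  1.66  1.07  1.19  2.66]
1.5707963267948966
262.0 [ 0.27  0.65 -0.04  1.96  0.04  0.53 -1.52]
287.0 [ 0.39  0.66 -0.14  1.92  0.16  0.56 -1.14]
312.0 [ 0.49  0.7  -0.24  1.85  0.27  0.62 -0.75]
337.0 [ 0.56  0.74 -0.33  1.77  0.35  0.69 -0.37]
362.0 [ 0.6   0.79 -0.43  1.67  0.44  0.78  0.  ]
```

```bash
python3 - <<'E'
from h import *
piv=sl(-.0155,.062); a0=np.radians(171.5); a1=1.5*np.pi+SY; o=np.pi/2; kn=np.array([.5003,-.1467]); r=.0724
arm.command_gripper(.034)
arm.goto([*kn,.13],q(a0+o)); st()
arm.move_l([*kn,.056],speed=.1); st("down")
arm.command_gripper(.006,8); st("grip")
for a in np.linspace(a0,a1+.04,9)[1:]:
    arm.move_l([*(piv+r*np.array([np.cos(a),np.sin(a)])),.056],q(a+o),speed=.05); s=st("%.0f"%np.degrees(a))
    if np.hypot(*s["force"][:2])>15: print("stop");break
E
```

```text
t30.18 p [ 0.5006 -0.146   0.1301] F [ 0.75 -0.39  0.23] M [0.07 0.02 0.02] w0.0343
down t31.07 p [ 0.5008 -0.1468  0.0565] F [-0.42 -0.24  0.48] M [0.07 0.   0.03] w0.0338
grip t31.51 p [ 0.5006 -0.1468  0.0564] F [-0.82  0.01  2.75] M [0.11 0.1  0.01] w0.0161
184 t31.98 p [ 0.4998 -0.163   0.0563] F [-1.5  -1.04  4.68] M [-0.09  0.33  0.08] w0.0155
197 t32.46 p [ 0.5028 -0.1789  0.0563] F [-0.67  0.29  5.17] M [-0.13  0.34 -0.  ] w0.0157
210 t32.93 p [ 0.5093 -0.194   0.0562] F [-1.27 -0.85  4.51] M [-0.17  0.27  0.08] w0.0160
223 t33.41 p [ 0.5192 -0.2073  0.0562] F [-1.23 -1.18  4.82] M [-0.29  0.32  0.06] w0.0160
236 t33.88 p [ 0.5317 -0.2179  0.0562] F [-1.66 -1.78  4.62] M [-0.42  0.25  0.06] w0.0154
249 t34.36 p [ 0.5463 -0.2256  0.0562] F [-0.19 -1.99  4.04] M [-0.56  0.13  0.11] w0.0157
262 t34.83 p [ 0.562  -0.2297  0.0562] F [ 0.11 -2.43  4.28] M [-0.66 -0.01  0.07] w0.0157
274 t35.31 p [ 0.5751 -0.2301  0.0558] F [-5.32 -2.68  7.  ] M [-0.64  0.98  0.03] w0.0156
```

```bash
python3 - <<'E'
from h import *; import cv2,pickle
arm.command_gripper(.03); p=st()["tcp_pos"]
arm.move_l([p[0],p[1],.14],speed=.12)
arm.goto([.42,.15,.25],q(SY)); st()
for n in("scene","top"): pickle.dump(arm.get_image(n),open(n+"3.pkl","wb"))
d=pickle.load(open("scene3.pkl","rb"))["pixels"];e=pickle.load(open("top3.pkl","rb"))["pixels"]
cv2.imwrite("pics/end.png",np.hstack([cv2.resize(d[180:290,165:275],None,fx=3.6,fy=3.6,interpolation=cv2.INTER_CUBIC),cv2.resize(e[120:230,260:370],None,fx=3.6,fy=3.6,interpolation=cv2.INTER_CUBIC)]))
cv2.imwrite("pics/endtop.png",e)
E
```

```text
t35.80 p [ 0.5779 -0.2289  0.0557] F [ 0.22  0.8  -0.22] M [-0.06 -0.05 -0.04] w0.0302
 t38.22 p [0.4208 0.1489 0.2496] F [-0.86 -0.16 -0.9 ] M [-0.04 -0.07 -0.06] w0.0300
```

View pics/end.png

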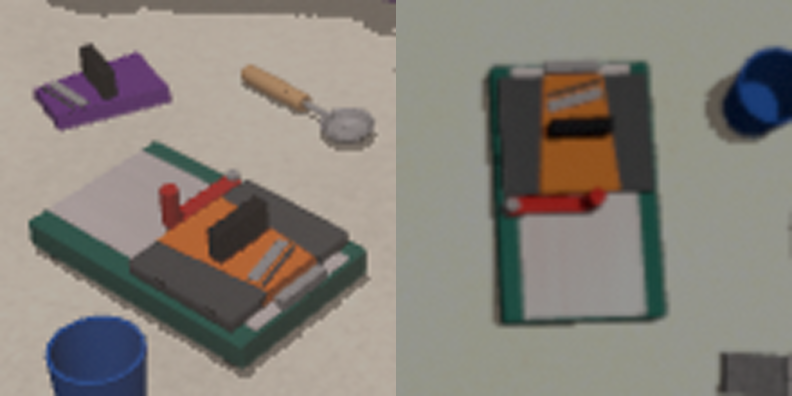

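View pics/endtop.png

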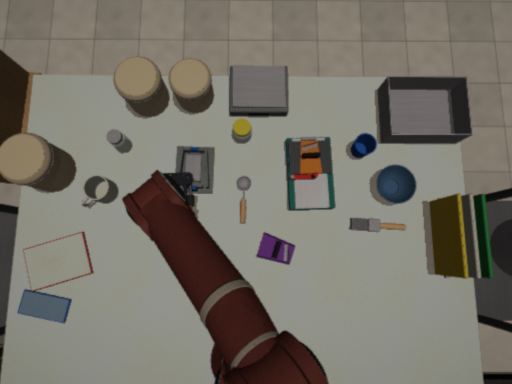

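```bash
python3 - <<'E'
from geo import *; from h import *
t=load("top3"); b=(285,165,335,190)
m=mask(t,(0,140,50),(5,255,255),b)|mask(t,(172,140,50),(180,255,255),b); P=cloud(t)
k=(m>0)&(P[...,2]>.068); ys,xs=np.nonzero(k); uv=(xs.mean(),ys.mean()); kn=plane(t,uv,.078)[0]; print(uv,len(xs),kn)
piv=sl(-.0155,.062); v=kn[:2]-piv; print("r",np.hypot(*v),"lock angle rad",1.5*np.pi+SY-np.arctan2(v[1],v[0])%(2*np.pi))
P=cloud(t); k=(P[...,2]>.056)&(P[...,2]<.09)&(t["pixels"].max(2)<75); z=np.zeros(k.shape,bool); z[140:170,295:330]=k[140:170,295:330]; ys,xs=np.nonzero(z); print("grip",len(xs)); g=plane(t,(xs.mean(),ys.mean()),.078)[0][:2]
c,s=np.cos(SY),np.sin(SY); print("grip in slicer",(g-SL)@np.array([[c,-s],[s,c]]))
# bystanders: change between top images outside arm
a=load("scene0")["pixels"].astype(int);d=load("scene3")["pixels"].astype(int); df=(abs(a-d).max(2)>50).astype(np.uint8)
n,l,st_,ce=cv2.connectedComponentsWithStats(df)
print([(ce[i].round().tolist(),st_[i,4]) for i in range(1,n) if st_[i,4]>15])
E
```

```text
(np.float64(315.2857142857143), np.float64(174.35714285714286)) 14 [ 0.57259808 -0.22919533  0.078     ]
r 0.07195613176533974 lock angle rad 0.03191132724571144
grip 94
grip in slicer [0.04569186 0.00038927]
[([74.0, 13.0], np.int32(1209)), ([148.0, 5.0], np.int32(211)), ([207.0, 1.0], np.int32(53)), ([235.0, 2.0], np.int32(56)), ([23.0, 39.0], np.int32(1817)), ([261.0, 15.0], np.int32(183)), ([233.0, 16.0], np.int32(343)), ([136.0, 16.0], np.int32(16)), ([247.0, 26.0], np.int32(20)), ([258.0, 27.0], np.int32(272)), ([147.0, 35.0], np.int32(457)), ([105.0, 49.0], np.int32(778)), ([254.0, 40.0], np.int32(20)), ([147.0, 61.0], np.int32(678)), ([261.0, 46.0], np.int32(57)), ([259.0, 56.0], np.int32(218)), ([122.0, 73.0], np.int32(518)), ([261.0, 72.0], np.int32(86)), ([263.0, 96.0], np.int32(465)), ([239.0, 83.0], np.int32(81)), ([2.0, 95.0], np.int32(62)), ([243.0, 94.0], np.int32(16)), ([264.0, 114.0], np.int32(112)), ([130.0, 117.0], np.int32(31)), ([8.0, 135.0], np.int32(409)), ([41.0, 155.0], np.int32(169)), ([15.0, 177.0], np.int32(1021)), ([224.0, 178.0], np.int32(1245)), ([105.0, 220.0], np.int32(2182)), ([300.0, 191.0], np.int32(196)), ([316.0, 196.0], np.int32(19)), ([219.0, 219.0], np.int32(126)), ([23.0, 228.0], np.int32(29)), ([9.0, 233.0], np.int32(29)), ([228.0, 246.0], np.int32(651))]
```

```bash
python3 - <<'E'
from geo import *; from h import *
t=load("top3"); e=t["pixels"]
cv2.imwrite("pics/z.png",cv2.resize(e[134:190,285:338],None,fx=11,fy=10,interpolation=cv2.INTER_CUBIC)[:590])
b=(285,165,335,190); c,s=np.cos(SY),np.sin(SY); M=np.array([[c,-s],[s,c]])
for n in(2,3):
    t=load(f"top{n}");im=t["pixels"].astype(float)
    # wide-end edge of orange (2): column profiles of R-B
    if n==2:
        sat=im[...,2]-im[...,0]; E=[]
        for u in range(302,320):
            p=sat[168:182,u]; q=p-p[:3].mean()/2; i=np.nonzero((q[:-1]>0)&(q[1:]<=0))[0]
            if len(i): i=i[0]; E.append((u,168+i+q[i]/(q[i]-q[i+1])))
        X=(plane(t,E,.034)[:,:2]-SL)@M; print("wide end lower edge slicer x",np.median(X[:,0]),"spread",X[:,0].std())
        g=im[...,2]
        for us in(range(294,300),range(322,328)):
            E=[]
            for u in us:
                p=g[166:182,u]; q=p-(p.min()+p.max())/2; i=np.nonzero((q[:-1]<0)&(q[1:]>=0))[0]
                if len(i): i=i[-1]; E.append((u,166+i-q[i]/(q[i+1]-q[i])))
            if E: X=(plane(t,E,.034)[:,:2]-SL)@M; print("rail end",X[:,0].round(4))
    else:
        sat=im[...,2]-im[...,1]; E=[]
        for u in range(295,309):
            p=sat[172:184,u]; i=p.argmax(); q=p[i:]-p[i]/2; j=np.nonzero((q[:-1]>0)&(q[1:]<=0))[0][0]; E.append((u,172+i+j+q[j]/(q[j]-q[j+1])))
        X=(plane(t,E,.04)[:,:2]-SL)@M; f=np.polyfit(X[:,1],X[:,0],1); print("bar rear edge: slope rad",f[0],"x",X[:,0].round(4))
E
```

```text
wide end lower edge slicer x -0.00331496587707082 spread 0.00028938554942121086
rail end [-0.0067 -0.0061 -0.0062 -0.0062 -0.0062 -0.0066]
rail end [-0.0055 -0.0057 -0.0058 -0.0061 -0.0067 -0.0157]
bar rear edge: slope rad 0.01029970946252297 x [-0.0225 -0.0221 -0.0222 -0.0223 -0.0224 -0.0224 -0.0224 -0.0225 -0.0224
 -0.0225 -0.0225 -0.0226 -0.0227 -0.0228]
```

View pics/z.png

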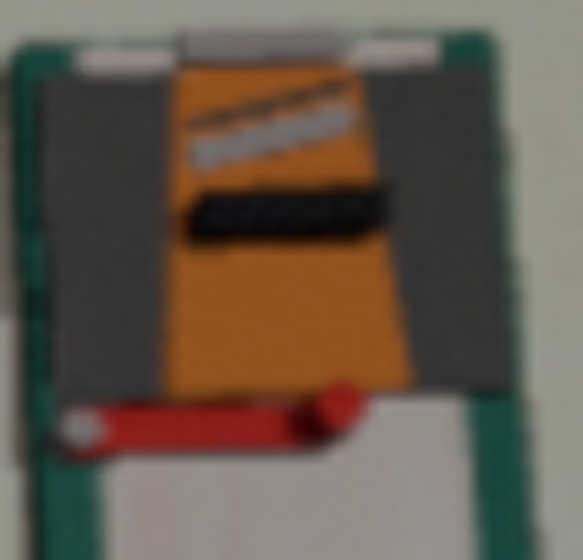

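The wide end is at or inside the rail ends, the bar's rear edge is parallel to the slicer's y within 0.01 rad, and the spoon and the other things look unmoved. I'll hand it in.

```bash
python3 -c "
from cell import arm
print(arm.state()['time']); print(arm.hand_in())"
```

```text
38.3167
the job is handed in; nothing more can be done
None
```

The orange cassette is wedged home in the green slicer and the red bar is shut behind it. I handed the job in at 38.3 s of the 67 s, with the arm well clear; handing in reports no verdict.

**What I did:** I pressed the cassette to its stop in the dock, and it sprang up. I lifted it out, laid it on the landing and slid it narrow end first into the way. The last part was a loose push of about 19 N. Then I swung the bar shut by its knob and let go.

**Last checks:**
- **Cassette:** the wide end is flush with the rail ends, at slicer x −3.3 mm against about −6 mm measured for the rails. The force rose sharply with the origin at about +50 mm, which is home.
- **Lock:** the bar's rear edge is parallel to the slicer's y axis within 0.01 rad.
- **Other things:** the spoon, jar, cup, bowl and the rest look unmoved in the last pictures.

**What disagreed:**
- **Camera offset:** the scene camera's plane intersections sit about 8 mm off the top camera's. I relied on the top view, checked with depth and touch.
- **Grip position:** the grip centroid read x = 46 mm instead of 50 mm. The grip's visible side face probably biases it.
- **Knob angle:** the knob alone gave a lock angle of 0.03 rad, about 2 mm, which is within camera error.
- **Final push:** the jaw gave way at about 19 N during the last push. The cassette was already firmly stopped by then.

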